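# Clip a counting chamber onto the microscope stage

## Task

Lift the stage's spring clip until it stays up, then lay the counting-chamber carrier flat on the stage with its grip tab towards the stage's open end and slide it gently in between the rails, under the raised clip, until you feel it fully home against the end stop. Then lower the clip by hand onto the carrier - do not let it snap down - and let go, leaving the carrier clamped and home. The chamber is glass: never press hard on it, and do not disturb the other things on the bench.

Things in the scene. Friction and masses are not known exactly. Their poses are not given: they have to be found in the camera images.
- stage: Dark metal loading stage fixed to the bench: slab 230 long (x) x 110 wide (y), its flat top 24 above the bench. Origin at bench level on the centre line of the guide channel; the slab spans x = -125 to +105, y = -55 to +55. Top bare from x = -125 to -52 (open end). The carrier goes in along the stage's +x.
- channel_mouth (a point): Point on the floor, on the centre line, where the straight rails begin (stage x = -25, z = 24 mm); axes as the stage's. Rails: 11 high above the floor, inner faces 53 apart (3 more than the carrier), from here to 75 ahead. Before them, over 27 mm, two guide strips 10 high flare out to a mouth about 71 wide.
- lip_start (a point): Point on the floor, on the centre line, at stage x = 0, z = 24 mm; axes as the stage's. From here over 40 mm the rails carry flat lips that overhang inwards by 4 on each side, their underside 11 and top 15 above the floor: the carrier (8 thick) must be slid in flat below them and cannot be set down from above.
- clip_hinge (a point): Centre of the clip's hinge axis on the stage (stage x = +62, y = 0, z = 44 mm); the axis is the stage's y. Axes as the stage's.
- clip (a joint): Angle of the steel spring clip, rad: 0 = fully down on an empty stage; grows as its free end (towards the open end) swings up, to a stop at 1.2. Over-centre spring: below 0.6 it springs down, above 0.6 it springs up and stays. About 4 N at the grip at either end, less in the middle; let go near the middle it snaps over fast. Down on the carrier it reads about 0.1.
- clip_grip (a point): Centre of the clip's black cross grip: cylinder of diameter 14, 24 long, axis along the stage's y, on a 10 wide stem at the clip's free end. It moves on a circle of radius 58 about the hinge: at angle 0 it is 54 towards the stage's -x and 22 above the hinge, at 1.2 straight above it. It turns easily between fingers that pinch its two ends. Axes turn with the clip.
- carrier_grip (a point): Grip point on the carrier's tab, 32 above its underside. Carrier: flat grey plate 90 (x) x 50 (y) x 8 thick, about 90 g, glass chamber let into its top, upright tab near the rear, 24 (x) x 14 (y), its top 42 above the underside. From this point the front edge is 77 ahead, the rear edge 13 behind. x points to the front edge (goes in first), z up.
- carrier_front (a point): Middle of the lower front edge of the carrier, at its underside. Axes as for the carrier.
- carrier: The carrier; origin at the centre of the plate's underside. Starts flat on the bench to the left or right of the stage.
- dish: Closed clear dish, diameter 90, 18 high, standing on the bench on the other side of the stage; bystander.
- jar_a: Glass jar with white cap, diameter 42, 70 high; bystander.
- jar_b: The other such jar; bystander.
- slidebox: Cardboard slide box 85 x 45 x 35; bystander.
- counter: Grey tally counter 50 x 50 x 30 with a button; bystander.
- pipette: White pipette lying on the bench, 240 long, 20 high; bystander.
- stop (a joint): Only the cushion of the end stop, m (0 = untouched): the bar is sprung and damped and yields up to 1.5 mm along the stage's +x (starts at about 1.5 N, then 3 N per mm, then rigid); it springs back slowly.
- bed (a joint): The floor's cushion, m: the 52 wide floor strip of the channel, from the open end to the stop, is a sprung bed flush with the stage's top that yields up to 2 mm downwards (starts at about 2.5 N, then 4 N per mm, then rigid); it springs back. Under the clip's pressure it gives a fraction of a millimetre.
- stop_zone (a point): Point at the stage's top, on the channel's centre line (stage x = +31, y = 0, z = 24 mm); axes as the stage's. The face of the end stop, a bar 50 wide and 6.5 high across the channel, stands anywhere from 13 mm before to 13 mm beyond this point: it is adjustable, differs each time and is not measured. The carrier is home when its front edge touches that face.

How it is judged:
On the way, in this order (a step that is already met when the one before it is completed fails the run):
1. The clip is up and the carrier is not yet in (value of joint clip above 1 rad and distance between carrier_front and stop_zone above 0.04 m), for 0.2 s.
2. The carrier is flat under the raised clip, home against the stop (value of joint clip above 1 rad and x of carrier_front in the frame of stop above -0.002 m and distance between carrier_front and stop below 0.004 m), for 0.2 s.
At the end, for the whole second after the job is handed in: The carrier lies flat and still in the channel, its front edge within 2 mm of the end stop (and its middle within 4 mm of the stop's middle), with the clip down and pressing on it (more than 1 N, clip below 0.2 rad) (x of carrier_front in the frame of stop above -0.002 m and distance between carrier_front and stop below 0.004 m and angle between the x axis of carrier and the x axis of stage, either way round below 0.06 rad and angle between carrier's own z axis and vertical below 0.03 rad and value of joint clip below 0.2 rad and contact force between clip and carrier above 1 N and linear speed of carrier below 0.01 m/s); the robot touches nothing.
It fails at once if the carrier is pressed with more than 20 N on the stage's bed or end stop, or squeezed by all parts of the stage together with more than 40 N (contact force between carrier and bed above 20 N or contact force between carrier and stop above 20 N or contact force between carrier and stage above 40 N).
It fails at once if the clip is pressed onto the carrier with more than 20 N (contact force between clip and carrier above 20 N).
It fails at once if the clip snaps down (faster than 4 rad/s) (velocity of joint clip below -4 rad/s).
It fails at once if another thing on the bench is moved by more than 30 mm (distance of any of dish, jar_a, jar_b, slidebox, counter, pipette from where it was at the start of the episode above 0.03 m).
It also fails if it takes over 72 s, if anything falls off the work surface, if the arm or the gripper's body presses on something with over 40 N, if the wrist force passes 120 N, or if a joint passes its speed limit or range.

## Robot

A 6-joint arm with a two-finger parallel gripper is mounted at the origin on the work surface. World frame = base frame: x ahead of the robot, y to its left, z up, the work surface at z = 0. Lengths are in m, angles in rad, forces in N, time in s.
With the tool pointing down it reaches from about 0.275 to 1 m from the base axis. Payload 8.4 kg.
Tool frame: the origin (TCP) lies on the centre line of the jaws, within the pads' length; the fingertips stand 17 mm ahead of it and the grasp point (between the pads) lies 2 mm behind it (bot.tcp_to_tips is the z of the fingertips in the tool frame, in m); z points along the fingers, y is the line along which they close (so a half turn about z gives the same grasp; the last joint's range is limited). The gripper opens to 85 mm and grips with 20 to 120 N. Pads are 22 mm wide; open, the fingers measure 114 mm over their backs; the gripper's body (76 mm by 85 mm) begins 54 mm behind the grasp point. The pads swing forward as they close: fully open they stand 13 mm farther back than shut.
Start: joints at [1.133, 0.353, 1.633, -0, 1.155, -0.002], TCP at [0.264, 0.567, 0.222] pointing down, gripper open.
Joint ranges: [-2.63, 2.63], [-0.92, 2.1], [0.06, 2.66], [-1.3, 4.44], [0, 2.69], [-3.02, 3.02]. Speed limits (rad/s): [2.22, 2.22, 2.79, 3.14, 3.14, 3.14].

## Interface

Orientations are given as a unit quaternion [x, y, z, w].
In Python, from workcell import bot, hand, kinematics, get_obs, vision, hand_in gives the robot as it stands. The module is installed in compiled form; this text tells all that it offers. Calls block until the motion is done:
- bot.reach(position, orientation): joint-space move of the TCP to a pose.
- bot.servo_line(position, ori=None, velocity=0.15): straight line of the TCP; ori=None keeps the orientation; velocity is the mean speed in m/s.
- bot.goto_joints(angles): joint-space move.
- hand.move_gripper(opening, strength=None): finger opening in m; strength is the grip in N (None keeps the last); returns when the fingers have stopped.
- bot.dwell(seconds).
- kinematics.solve_ik(position, orientation): joint angles nearest the present ones, or None.
- get_obs(): the state.
- vision.read_camera(name): name is "side" or "top"; returns a dict with "frame" (420x560x3 uint8, red, green, blue), "intrinsics" (3x3 intrinsics, pixels), "view" (4x4, takes a point from world to camera coordinates). Camera axes: x right, y down, z forward; pixel columns grow to the right and rows downward; lengths in m; the calibration is good to about 2 mm. A picture is of the moment at which its call begins. There is no depth.
A pose or a line that the arm cannot do raises bot.IKError and nothing moves.
- hand_in(): hands the job in; it is judged then, once.
The state is a dict: "time_s": time; "joint_pos": joint angles; "joint_vel": joint speeds; "joint_efforts": joint torques, N m; "position": TCP position; "orientation": TCP orientation; "wrist_force": force on the tool from outside, world axes, zero at the start; "ft_torque": the same for the moment, N m; "gripper_width": finger opening in m; "grip_force": force on a finger pad.
Only numpy, scipy, OpenCV 4.12 (cv2) and the standard library are available. Lean on these libraries where they do the work, as an engineer would, in place of code of your own. Each camera call takes 0.05 s, during which the arm holds its last target. There are 200 camera calls.

## Working session

There is one attempt and no reset: what is moved stays moved. The work goes in short steps, each a Python script; the robot and the scene stay as the last script left them, time stands still between calls to the robot, and variables do not carry over. Pictures are saved under pics/ and viewed, at most 10 in all, crops included, and the job is handed in when it is done.

```bash
mkdir -p pics
python3 - <<'E'
from workcell import bot,vision,get_obs
import cv2,numpy as np
for n in("top","side"):
    c=vision.read_camera(n); cv2.imwrite(f"pics/{n}0.png",c["frame"][:,:,::-1]); print(n,c["intrinsics"].tolist(),np.round(c["view"],4).tolist())
    np.savez(f"{n}.npz",K=c["intrinsics"],V=c["view"],f=c["frame"])
o=get_obs();print(o["time_s"],o["orientation"],bot.tcp_to_tips)
E
```

```text
top [[530.6102403046631, 0.0, 281.39183007289694], [0.0, 530.6102403046631, 217.44988257323783], [0.0, 0.0, 1.0]] [[0.0003, -1.0, -0.0015, 0.0107], [-0.9858, -0.0, -0.168, 0.511], [0.168, 0.0015, -0.9858, 1.3331], [0.0, 0.0, 0.0, 1.0]]
side [[528.2875780918681, 0.0, 280.3403388327525], [0.0, 528.2875780918681, 204.07463856152035], [0.0, 0.0, 1.0]] [[0.85, -0.5268, 0.005, -0.4513], [-0.3436, -0.5616, -0.7527, 0.2267], [0.3993, 0.6381, -0.6583, 1.1034], [0.0, 0.0, 0.0, 1.0]]
0.1 [ 2.16197474e-01  9.76349463e-01 -6.00792044e-04 -1.31522068e-04] 0.017
```

View pics/top0.png

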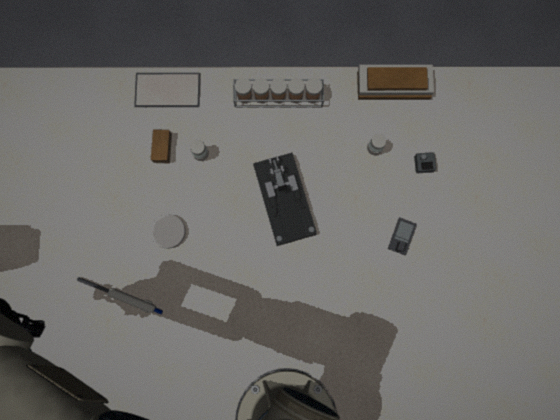

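View pics/side0.png

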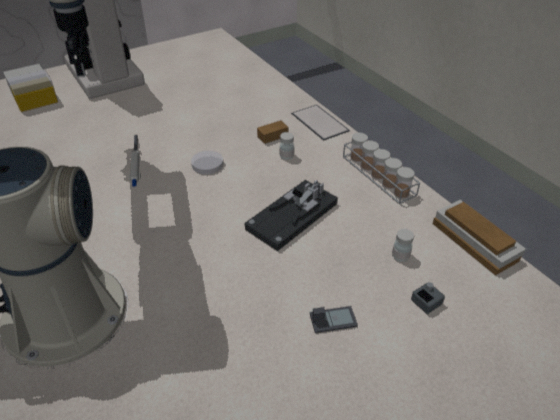

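The stage sits at about top (285,198), with its open end towards the robot. The carrier is at about top (403,236), with the tab end near (400,249). I'll enlarge both.

Run:
```python
import cv2,numpy as np
t=np.load("top.npz")["f"][:,:,::-1]; s=np.load("side.npz")["f"][:,:,::-1]
r=lambda a,k:cv2.convertScaleAbs(cv2.resize(a,None,fx=k,fy=k,interpolation=cv2.INTER_CUBIC),alpha=1.8,beta=10)
a=r(t[145:255,240:430],4); cv2.imwrite("pics/tc.png",a)   # 760x440, origin 240,145
b=r(s[170:340,230:370],3.5); cv2.imwrite("pics/sc.png",b) # origin 230,170
```

```text
(no output)
```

View pics/tc.png

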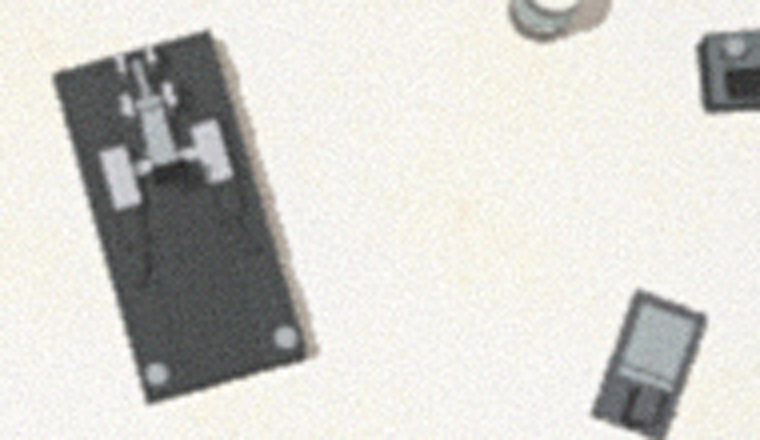

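View pics/sc.png

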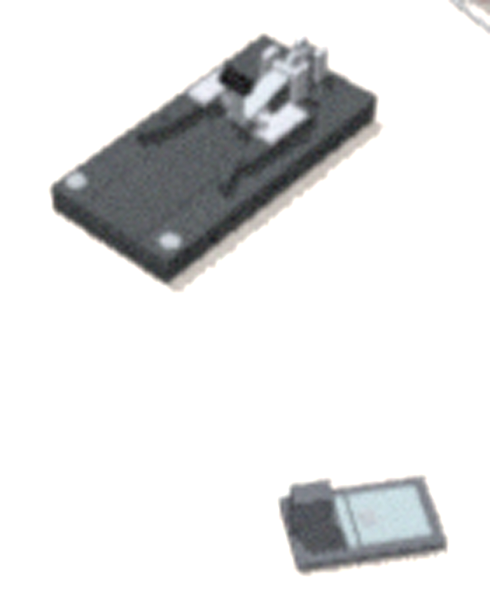

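```bash
cat > h.py <<'E'
import numpy as np,cv2
from scipy.optimize import least_squares
C={n:np.load(n+".npz") for n in("top","side")}
def proj(n,P):
    K,V=C[n]["K"],C[n]["V"]; p=(V[:3,:3]@np.atleast_2d(P).T).T+V[:3,3]; q=p@K.T; return q[:,:2]/q[:,2:]
def T(s,P):
    c,n=np.cos(s[2]),np.sin(s[2]); P=np.atleast_2d(P).astype(float); return np.c_[s[0]+c*P[:,0]-n*P[:,1],s[1]+n*P[:,0]+c*P[:,1],P[:,2]]
def unc(uv,k,o): return (np.array(uv)+.5)/k-.5+np.array(o)
def fit(obs,s0):
    f=lambda s:np.concatenate([(proj(n,T(s,P))-uv).ravel() for n,P,uv in obs]); r=least_squares(f,s0); return r.x,f(r.x)
E
python3 - <<'E'
from h import *
t=lambda u:unc(u,4,(240,145)); s=lambda u:unc(u,3.5,(230,170))
# order: rear-left, rear-right, front-right, front-left
S=np.array([[-.125,.055,.024],[-.125,-.055,.024],[.105,-.055,.024],[.105,.055,.024]])
st=[("top",S,t([[148,403],[304,357],[212,30],[55,73]])),("side",S,s([[53,187],[170,268],[376,97],[265,37]]))]
K=np.array([[-.045,.025,.008],[-.045,-.025,.008],[.045,-.025,.008],[.045,.025,.008]])
ca=[("top",K,t([[592,413],[663,438],[707,315],[638,290]])),("side",K,s([[281,500],[300,562],[445,542],[423,477]]))]
for nm,o,s0 in(("stage",st,[.6,0,.25]),("car",ca,[.45,-.25,-.3])):
    for sel in(o[:1],o[1:],o):
        x,r=fit(sel,s0); print(nm,x.round(4),r.round(1))
    if nm=="stage":
        g=T(x,[[.062-.054,0,.066],[.008,.012,.066],[.008,-.012,.066]]);print("grip",g.round(4)); print((proj("top",g)-[240,145])*4,(proj("side",g)-[230,170])*3.5)
    else:
        g=T(x,[[-.032,0,.042]]);print("tab",g,(proj("top",g)-[240,145])*4,(proj("side",g)-[230,170])*3.5)
E
```

```text
stage [0.5761 0.0054 0.2711] [-0.7 -0.2  0.9  0.1  0.   0.1 -0.2 -0. ]
stage [0.5747 0.0009 0.2902] [-0.6  0.8 -0.  -0.5  1.1  0.2 -0.4 -0.6]
stage [0.5759 0.0037 0.2802] [ 0.5 -0.1  1.9 -0.1  0.3  0.1  0.1  0.3 -1.  -0.4 -0.8 -1.6  1.  -0.3
 -0.2 -1.2]
grip [[ 0.5836  0.0059  0.066 ]
 [ 0.5802  0.0175  0.066 ]
 [ 0.5869 -0.0056  0.066 ]]
[[173.0405429  172.69566339]
 [155.11816436 177.73367281]
 [190.94874995 167.6616376 ]] [[235.97562444  80.95331027]
 [223.07341337  73.55792211]
 [248.9984575   88.41783748]]
car [ 0.4685 -0.3086 -0.3743] [-0.1 -0.   0.1  0.7  0.3 -0.1 -0.3 -0.6]
car [ 0.4667 -0.3101 -0.3703] [-0.8 -1.  -0.6  1.2  1.   0.2  0.4 -0.6]
car [ 0.4675 -0.3093 -0.3721] [ 0.2  0.4  0.4  1.   0.5  0.3 -0.  -0.2 -0.6 -1.4 -0.5  0.7  1.1 -0.2
  0.5 -1. ]
tab [[ 0.43770585 -0.29769984  0.042     ]] [[645.24021815 402.46411354]] [[311.79771332 488.57115906]]
```

The top crop shows the stage corners, and the black grip at crop (172,172) against a predicted (173,173). In the side crop the grip is at (237,78) against (236,81). Carrier and stage fits agree within about 2 mm, so I'll lift the clip.

```bash
cat > r.py <<'E'
from h import *
from workcell import bot,hand,kinematics,get_obs,vision,hand_in
import json,os
ST=[.576,.004,.278]
if os.path.exists("st.json"): ST=json.load(open("st.json"))
Q=lambda a:[np.cos(a/2),np.sin(a/2),0,0]
def W(p,s=None): return T(s or ST,p)[0]
def F(s=None):   # force & tcp in stage axes
    o=get_obs(); y=(s or ST)[2]; R=np.array([[np.cos(y),np.sin(y),0],[-np.sin(y),np.cos(y),0],[0,0,1]])
    p=np.array(o["position"]); return R@np.array(o["wrist_force"]),R@(p-np.r_[(s or ST)[:2],0]),o
def G(th,dz=0): # tcp (grasp pt is 2 behind) for clip angle, stage axes
    a=np.arctan2(22,54)+th; r=.0583; return [.062-r*np.cos(a),0,.044+r*np.sin(a)-.002+dz]
def show(m=""):
    f,p,o=F(); print(m,"t",round(o["time_s"],2),"F",f.round(2),"p",(p*1e3).round(1),"w",round(o["gripper_width"]*1e3,1),"g",round(float(np.max(o["grip_force"])),1),flush=True); return f,p
E
python3 - <<'E'
from r import *
show()
hand.move_gripper(.05,20)
g=np.array(G(0,.003))
bot.reach(W(g+[0,0,.08]),Q(ST[2])); show("above")
bot.servo_line(W(g),velocity=.08); show("at")
hand.move_gripper(.015,20); show("closed")
E
```

```text
t 0.1 F [-0.34  0.32  0.87] p [-146.1  626.3  221. ] w 85.5 g 0.0
above t 2.86 F [ 0.75 -0.34  0.01] p [  8.3   0.7 147.1] w 50.0 g 0.0
at t 4.01 F [ 0.46 -0.    0.26] p [ 8.4 -0.1 67.5] w 49.7 g 0.0
closed t 4.44 F [ 1.22 -0.3  -0.01] p [ 8.1 -0.  67.1] w 14.9 g 0.0
```

The fingers closed to 15 mm with no grip force, so they missed the 24 mm grip. I'll look.

Run:
```python
from r import *
s=vision.read_camera("side"); t=vision.read_camera("top")
r=lambda a,k:cv2.convertScaleAbs(cv2.resize(a[:,:,::-1],None,fx=k,fy=k,interpolation=cv2.INTER_CUBIC),alpha=1.8,beta=10)
a=r(s["frame"][150:250,250:350],4);b=r(t["frame"][140:240,240:340],4)
cv2.imwrite("pics/m.png",np.hstack([a,b]))
```

```text
(no output)
```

View pics/m.png

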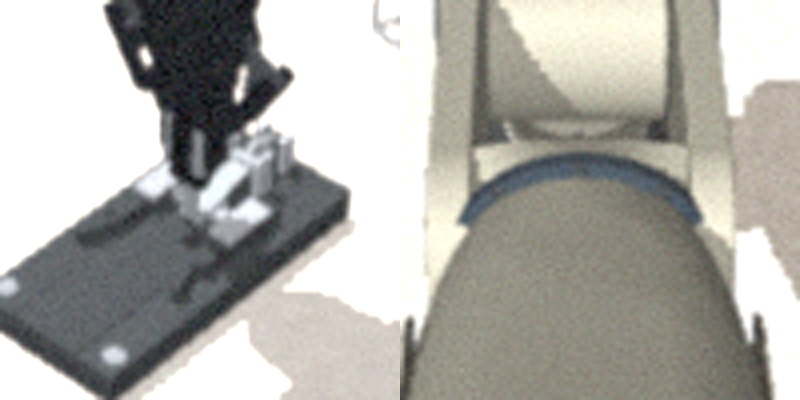

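Run:
```python
from r import *
from scipy.spatial.transform import Rotation as Rn
f,p,o=F(); R=Rn.from_quat(o["orientation"]).as_matrix(); P=np.array(o["position"])
print(R.round(3).tolist(),P)
for q in([0,0,0],[0,0,.017],[0,.0075,.017],[0,-.0075,.017]):
    print(q,(proj("side",P+R@q)[0]-[250,150])*4)
print("grip",(proj("side",T(ST,[[.008,0,.066],[.008,.012,.066],[.008,-.012,.066]]))-[250,150])*4)
hand.move_gripper(.05,20)
c=vision.read_camera("side")["frame"]
d=cv2.resize(c[150:250,250:350,::-1],None,fx=6,fy=6,interpolation=cv2.INTER_CUBIC);cv2.imwrite("pics/o.png",cv2.convertScaleAbs(d,alpha=2.2,beta=10))
show()
```

```text
[[0.962, 0.274, 0.0], [0.274, -0.962, -0.0], [0.0, 0.0, -1.0]] [0.58370985 0.00620067 0.06704565]
[0, 0, 0] [189.69594068 170.89367969]
[0, 0, 0.017] [188.97630453 191.96326959]
[0, 0.0075, 0.017] [198.16619381 197.31062226]
[0, -0.0075, 0.017] [179.83940291 186.64674902]
grip [[189.63264753 172.21410503]
 [174.91806784 163.7449418 ]
 [204.48510713 180.76262679]]
 t 5.03 F [ 0.21 -0.87 -0.6 ] p [ 8.  0. 67.] w 49.7 g 0.0
```

View pics/o.png

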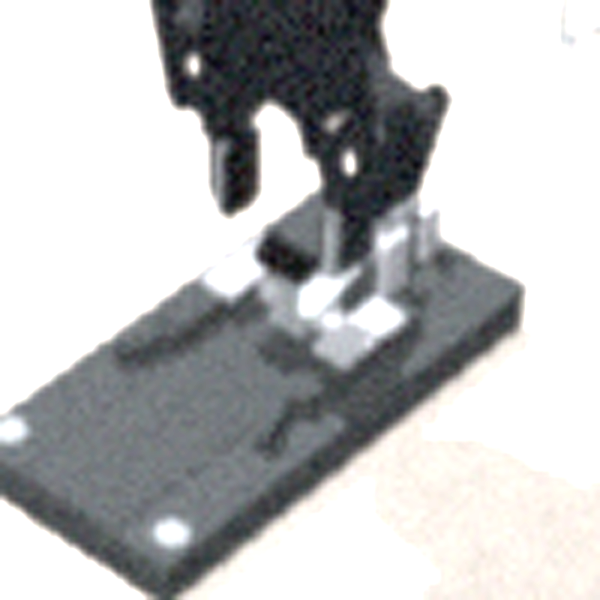

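The black grip is at 6x crop (287,255). The open fingertips at (232,213) and (348,268) appear above the grip, higher than expected. I'll lower in small steps, watching the force, and close again.

Run:
```python
from r import *
f0,p=show()
for k in range(1,5):
    bot.servo_line(W(np.array(G(0,.003-.003*k))),velocity=.03); f,p=show(k)
    if abs(f[2]-f0[2])>2.5: break
hand.move_gripper(.019,20); show("closed")
c=vision.read_camera("side")["frame"]
d=cv2.resize(c[120:250,250:350,::-1],None,fx=4.6,fy=4.6,interpolation=cv2.INTER_CUBIC);cv2.imwrite("pics/o2.png",cv2.convertScaleAbs(d,alpha=1.3,beta=10))
```

```text
t 5.03 F [ 0.21 -0.87 -0.6 ] p [ 8.  0. 67.] w 49.7 g 0.0
1 t 5.28 F [-0.35 -0.04  0.43] p [ 7.8  0.1 63.7] w 49.9 g 0.0
2 t 5.53 F [ 0.34 -0.81 -0.32] p [ 7.8  0.1 60.7] w 49.9 g 0.0
3 t 5.78 F [-0.46  0.66 -0.85] p [ 7.8  0.1 57.8] w 49.9 g 0.0
4 t 6.03 F [-0.53 -0.65  1.06] p [ 7.9  0.1 54.8] w 49.8 g 0.0
closed t 6.38 F [-1.52 11.46  6.64] p [ 7.8  2.1 55.3] w 23.0 g 21.8
```

View pics/o2.png

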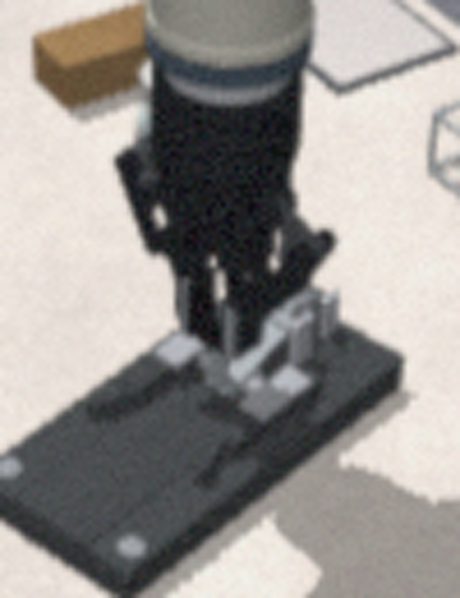

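The fingers now hold the grip (w = 23 mm), with tips about 20 mm higher than stated relative to the TCP. The lateral force says the clip centre is towards +y, so I'll centre on it and then lift along the arc.

```bash
cat >> r.py <<'E'
def avgF(n=4):
    a=[]
    for _ in range(n): bot.dwell(.02); a.append(F()[0])
    return np.mean(a,0)
E
python3 - <<'E'
from r import *
b=np.array(G(0,-.009)); y=0.
for k in range(6):
    f=avgF(); print(y,f.round(2))
    if abs(f[1])<2: break
    y+=np.clip(f[1]/5700,-.002,.002); bot.servo_line(W(b+[0,y,0]),velocity=.02)
show("centred")
json.dump(y,open("y.json","w"))
E
```

```text
0.0 [-0.2  11.94  5.44]
0.002 [-2.    3.4   6.11]
0.002595981508513641 [-1.94  0.73  5.57]
centred t 7.12 F [-1.91  0.97  6.  ] p [ 7.9  2.5 55.3] w 23.3 g 22.0
```

Run:
```python
from r import *
y=json.load(open("y.json"))
hand.move_gripper(.019,35)
for th in np.arange(.1,1.21,.1):
    th=min(th,1.17)
    bot.servo_line(W(np.array(G(th,-.009))+[0,y,0]),velocity=.05)
    f,p=show(round(th,2))
    if np.abs(f).max()>25: print("STOP");break
c=vision.read_camera("side")["frame"]
d=cv2.resize(c[100:250,230:370,::-1],None,fx=4,fy=4,interpolation=cv2.INTER_CUBIC);cv2.imwrite("pics/up.png",cv2.convertScaleAbs(d,alpha=1.3,beta=10))
```

```text
0.1 t 7.61 F [-0.35 -1.24 -7.91] p [10.1  2.6 59.8] w 22.2 g 34.8
0.2 t 7.88 F [ 0.05 -1.84 -9.07] p [13.4  2.6 65.2] w 22.6 g 34.6
0.3 t 8.14 F [-0.63 -0.89 -8.92] p [17.1  2.6 70.3] w 22.6 g 34.6
0.4 t 8.41 F [-0.46 -1.01 -6.45] p [21.1  2.6 74.6] w 22.2 g 34.5
0.5 t 8.68 F [-1.42 -0.55 -4.9 ] p [25.5  2.6 78.5] w 22.1 g 34.5
0.6 t 8.94 F [-1.3  -0.84 -4.61] p [30.4  2.6 82. ] w 22.4 g 34.4
0.7 t 9.21 F [-1.64 -0.33 -4.21] p [35.4  2.6 85. ] w 22.4 g 34.4
0.8 t 9.47 F [-1.06 -0.44 -3.22] p [40.9  2.6 87.4] w 21.9 g 34.5
0.9 t 9.74 F [-0.76  0.86 -3.07] p [46.4  2.6 89.3] w 21.6 g 34.7
1.0 t 10.01 F [-0.3  -0.27 -0.71] p [52.1  2.6 90.6] w 22.0 g 34.6
1.1 t 10.28 F [ 0.43 -0.23  1.57] p [57.8  2.6 91.4] w 22.1 g 34.9
1.17 t 10.53 F [0.86 0.09 3.72] p [61.6  2.6 91.6] w 22.1 g 35.0
```

View pics/up.png

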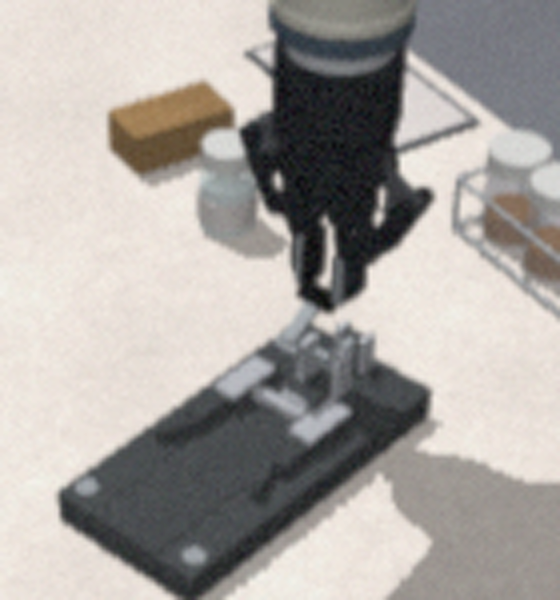

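The clip is up, with the grip held at the very tips at about full-frame (310,175). I'll check that against the prediction, release, then fetch the carrier.

Run:
```python
from r import *
y=json.load(open("y.json")); old=ST
new=[*W([0,y,0])[:2],ST[2]]; print(new)
for th in(.5,.9,1.17): g=G(th); print(th,proj("side",T(new,[g[0],0,g[2]+.002])))
```

```text
[np.float64(0.5752875770423486), np.float64(0.006496311984098943), 0.278]
0.5 [[301.447565   182.01082211]]
0.9 [[307.01761377 174.73377582]]
1.17 [[311.10592863 171.1382885 ]]
```

Run:
```python
from r import *
y=json.load(open("y.json"))
p1=np.array(G(1.17,-.009))+[0,y,0]
hand.move_gripper(.04,35); bot.servo_line(W(p1+[0,0,.09]),velocity=.15); show("free")
json.dump([float(v) for v in [*W([0,y,0])[:2],ST[2]]],open("st.json","w"))
CA=[.4683,-.3085,-.374]
tab=lambda z:W([-.032,0,z],CA)
bot.reach(tab(.12),Q(CA[2])); show("over tab")
t=vision.read_camera("side")["frame"]
bot.servo_line(tab(.036),velocity=.08); f0=avgF(); print(f0)
c=vision.read_camera("side")["frame"]
z=.036
while z>.011:
    z-=.0025; bot.servo_line(tab(z),velocity=.04); f=avgF(2)
    if f[2]-f0[2]>2.5: print("touch",z,f); break
show()
d1=t[150:250,250:350]; d2=c[260:360,280:380]; d3=vision.read_camera("side")["frame"][260:360,280:380]
d=np.hstack([cv2.resize(v[:,:,::-1],None,fx=4,fy=4,interpolation=cv2.INTER_CUBIC) for v in(d1,d3)]);cv2.imwrite("pics/cg.png",cv2.convertScaleAbs(d,alpha=1.3,beta=10))
```

```text
free t 11.64 F [-0.27  0.39 -0.04] p [ 60.6   2.7 180.6] w 40.4 g 0.0
over tab t 13.06 F [-0.04 -0.98 -0.04] p [-213.8 -251.4  120.1] w 40.3 g 0.0
[-0.04599918  0.11739999 -0.11717504]
 t 17.54 F [ 0.05 -0.22 -0.23] p [-214.8 -251.5    8.4] w 40.0 g 0.0
```

View pics/cg.png

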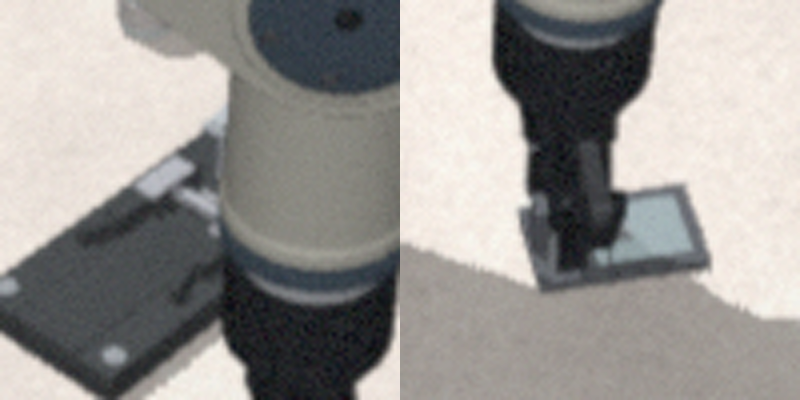

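The fingers straddle the tab without touching. I'll close, then lift a little.

Run:
```python
from r import *
CA=[.4683,-.3085,-.374]
tab=lambda z:W([-.032,0,z],CA)
bot.servo_line(tab(.014),velocity=.05)
hand.move_gripper(.008,25); show("closed")
print(avgF()); hand.move_gripper(.008,50); print(avgF())
bot.servo_line(tab(.030),velocity=.05); bot.dwell(.2); show("lift"); print(avgF(8),get_obs()["ft_torque"])
bot.servo_line(tab(.09),velocity=.12)
P=W([-.055-.077,0,.14]); bot.reach(P,Q(ST[2])); bot.dwell(.2); show("over stage"); 
c=[vision.read_camera(n)["frame"] for n in("side","top")]
d=np.hstack([cv2.resize(v[:,:,::-1],None,fx=4,fy=4,interpolation=cv2.INTER_CUBIC) for v in(c[0][150:270,200:300],c[1][150:270,240:340])]);cv2.imwrite("pics/ov.png",cv2.convertScaleAbs(d,alpha=1.3,beta=10))
```

```text
closed t 18.19 F [-0.54  0.56  3.04] p [-214.7 -254.1   14.1] w 13.4 g 27.5
[-0.08909657  0.46218041  2.80770452]
[-0.67488161  0.99880959  5.05653526]
lift t 19.21 F [ 0.59 -0.04 -1.2 ] p [-214.9 -253.9   29.8] w 13.1 g 49.5
[ 0.00781149 -0.13746996 -1.14445628] [0.0176667  0.02099708 0.03458098]
over stage t 21.25 F [-0.48 -0.95 -2.18] p [-132.2   -0.9  139.7] w 13.1 g 49.5
```

View pics/ov.png

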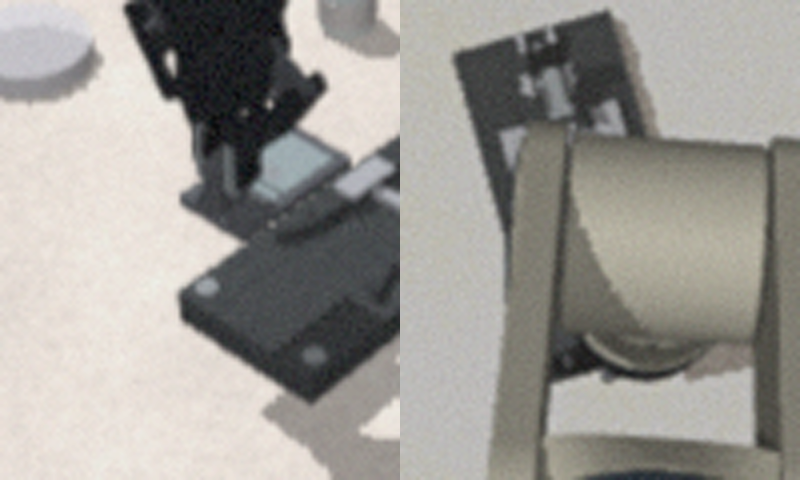

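The carrier hangs flat with its tab towards the open end, aligned with the stage. I'll lower it until it touches, then slide it in with force feedback.

Run:
```python
from r import *
x=-.132; y=0
bot.servo_line(W([x,0,.043]),velocity=.12); bot.dwell(.15); b=avgF(8); print("base",b.round(2)); z=.043
while z>.031:
    z-=.0006; bot.servo_line(W([x,0,z]),velocity=.02); f=avgF(3)-b
    if f[2]>1.5: break
print("touch z",z,f.round(2)); show()
z+=.0003; bot.servo_line(W([x,0,z]),velocity=.02)
b2=np.r_[b[:2],b[2]]
log=[]
while x<-.060:
    x+=.004; bot.servo_line(W([x,y,z]),velocity=.04); f=avgF(2)-b
    log.append((round(x*1e3),round(y*1e3,2),*f.round(1)))
    if f[0]<-4: print("resist"); break
    if abs(f[1])>1.2: y+=np.clip(f[1]/7000,-.001,.001)
    if f[2]>3: z+=.0004
    elif f[2]<-.5 : z-=.0002
for l in log: print(*l)
json.dump([x,y,z,b.tolist()],open("s.json","w")); show()
```

```text
base [-0.09  0.08 -1.21]
touch z 0.03759999999999997 [-0.96  0.71  4.13]
 t 25.29 F [-0.95  1.35  2.67] p [-132.     0.    37.7] w 13.2 g 50.1
-128 0.0 -0.3 0.5 3.5
-124 0.0 -0.3 0.4 0.1
-120 0.0 -0.0 -0.1 -0.0
-116 0.0 -0.6 -0.3 -0.0
-112 0.0 -0.4 0.6 -0.2
-108 0.0 0.4 -0.5 0.2
-104 0.0 0.8 0.6 -0.3
-100 0.0 0.4 0.0 0.3
-96 0.0 -0.1 -0.4 -0.2
-92 0.0 -0.5 -0.1 0.3
-88 0.0 0.7 0.3 -0.4
-84 0.0 -0.1 0.1 -0.1
-80 0.0 -0.1 -0.5 0.1
-76 0.0 -0.5 -0.5 0.5
-72 0.0 -0.0 0.8 0.6
-68 0.0 -0.1 -0.1 0.1
-64 0.0 -0.5 -0.2 0.6
-60 0.0 -0.2 -0.6 0.4
 t 30.64 F [-0.16 -0.84 -1.5 ] p [-59.7  -0.   38.3] w 12.8 g 49.5
```

Run:
```python
from r import *
x,y,z,b=json.load(open("s.json")); b=np.array(b)
while x<-.028:
    x+=.0008; bot.servo_line(W([x,y,z]),velocity=.02); f=avgF(2)-b
    if f[0]<-2:
        f=avgF(4)-b; print(round(x*1e3,1),f.round(2))
        if f[0]<-3: break
    if abs(f[1])>1.5: y+=np.clip(f[1]/7000,-.001,.001)
print(x,y,z); show(); bot.dwell(.4); print((avgF(5)-b).round(2))
json.dump([x,y,z,b.tolist()],open("s.json","w"))
```

```text
-52.8 [-4.29 -0.7   2.64]
-0.05279999999999992 0 0.038299999999999966
 t 33.26 F [-4.46 -0.13  0.99] p [-53.3   0.1  38.2] w 13.2 g 49.9
[-4.72 -0.4   2.06]
```

Resistance starts at carrier front x ≈ 24 mm with no side force, which is within the stop's range, so the carrier is home. I'll set it down, release and go up to the clip.

Run:
```python
from r import *
x,y,z,b=json.load(open("s.json")); b=np.array(b)
z-=.0003; bot.servo_line(W([x,y,z]),velocity=.02); print((avgF(4)-b).round(2))
hand.move_gripper(.024); show("open")
bot.servo_line(W([x-.001,y,z+.03]),velocity=.06); show()
bot.servo_line(W([x-.001,y,.2]),velocity=.15)
g=np.array(G(1.2,-.014))
hand.move_gripper(.042,35)
bot.reach(W(g+[0,0,.08]),Q(ST[2]))
b=avgF(5); bot.servo_line(W(g),velocity=.06); print(b.round(2),avgF().round(2)); 
hand.move_gripper(.019,30); show("pinch"); print(avgF().round(2))
```

```text
[-5.14  0.01  4.11]
open t 34.33 F [-0.29  0.65 -0.17] p [-51.6  -0.2  38.3] w 23.9 g 0.0
 t 34.98 F [-0.61  0.58 -0.06] p [-53.8  -0.   68.2] w 24.2 g 0.0
[-0.5  -0.02  0.06] [-0.34  0.03 -0.38]
pinch t 38.81 F [-0.52  1.69  4.62] p [63.1  0.  86.8] w 23.0 g 30.6
[-1.08  0.94  4.66]
```

Run:
```python
from r import *
for th in [*np.arange(1.15,.29,-.05),*np.arange(.28,.105,-.02)]:
    bot.servo_line(W(G(th,-.014)),velocity=.04); f=avgF(2)
    f,p=show(round(th,2))
    if np.abs(f).max()>14 or (th<.3 and f[2]>3): print("STOP");break
print(avgF().round(2),th)
```

```text
1.15 t 39.16 F [5.31 2.03 0.16] p [61.7 -0.  86.8] w 23.3 g 30.2
1.1 t 39.44 F [7.11 1.45 0.02] p [59.2 -0.  86.7] w 23.5 g 30.2
1.05 t 39.73 F [7.41 2.01 0.99] p [56.5 -0.1 86.5] w 23.0 g 30.3
1.0 t 40.01 F [5.4  2.42 1.42] p [53.6 -0.1 86.2] w 22.9 g 30.5
0.95 t 40.29 F [6.49 2.25 2.83] p [50.9 -0.1 85.8] w 23.4 g 30.7
0.9 t 40.58 F [5.05 2.73 4.75] p [48.1 -0.1 85.1] w 23.1 g 31.0
0.85 t 40.86 F [4.79 2.01 6.66] p [45.2 -0.1 84.4] w 23.0 g 31.3
0.8 t 41.14 F [4.45 2.02 8.19] p [42.4 -0.1 83.5] w 22.9 g 31.5
0.75 t 41.42 F [4.   2.29 7.65] p [39.5 -0.1 82.3] w 23.1 g 31.6
0.7 t 41.71 F [2.01 2.18 9.07] p [36.7 -0.1 81.1] w 22.4 g 31.8
0.65 t 41.99 F [ 0.33  2.37 10.27] p [33.7 -0.1 79.5] w 23.0 g 31.9
0.6 t 42.27 F [ 0.2   1.65 10.24] p [30.8 -0.1 77.8] w 23.4 g 32.0
0.55 t 42.56 F [-1.96  2.01 10.16] p [28.  -0.1 75.9] w 23.3 g 32.2
0.5 t 42.84 F [-1.72  1.48  8.37] p [25.3 -0.1 73.9] w 23.2 g 32.3
0.45 t 43.12 F [-1.95  1.13  8.52] p [22.7 -0.1 71.7] w 23.1 g 32.5
0.4 t 43.41 F [-3.69  0.38  6.8 ] p [20.3 -0.1 69.6] w 23.0 g 32.8
0.35 t 43.69 F [-3.64 -0.41  5.12] p [18.  -0.1 67.3] w 22.8 g 33.0
0.3 t 43.98 F [-4.22  0.35  5.49] p [15.9 -0.  64.9] w 23.1 g 33.3
STOP
[-4.24 -0.45  5.55] 0.29999999999999916
```

Run:
```python
from r import *
m=5.5
for th in np.arange(.27,.075,-.015):
    bot.servo_line(W(G(th,-.014)),velocity=.03); f=avgF(2); m=min(m,f[2]); print(round(th,3),f.round(2))
    if f[2]>m+3.5: print("STOP");break
show()
```

```text
0.27 [-4.52 -0.55  6.27]
0.255 [-4.77 -0.14  6.29]
0.24 [-4.56  0.11  5.05]
0.225 [-3.94  0.15  5.14]
0.21 [-5.58 -1.02  5.72]
0.195 [-5.09 -1.14  5.46]
0.18 [-4.79  0.37  5.33]
0.165 [-4.5  -0.69  4.24]
0.15 [-5.86 -1.08  4.19]
0.135 [-4.79 -0.34  4.16]
0.12 [-6.02 -0.51  4.52]
0.105 [-6.1  -0.89  4.74]
0.09 [-5.37 -0.73  4.33]
0.075 [-5.59 -1.29  4.3 ]
 t 48.01 F [-5.46 -1.78  4.02] p [ 8.5 -0.  53.6] w 23.1 g 35.0
```

Run:
```python
from r import *
m=4.3
for th in np.arange(.065,-.03,-.01):
    bot.servo_line(W(G(th,-.014)),velocity=.03); f=avgF(3); m=min(m,f[2]); print(round(th,3),f.round(2))
    if f[2]>m+2.5: print("STOP");break
show()
c=vision.read_camera("side")["frame"]; t=vision.read_camera("top")["frame"]; np.savez("l.npz",c=c,t=t)
```

```text
0.065 [-5.29 -0.64  4.17]
0.055 [-5.92 -1.05  4.11]
0.045 [-5.44 -0.94  2.93]
0.035 [-5.38 -1.29  3.08]
0.025 [-5.77 -1.69  2.59]
0.015 [-5.48 -0.98  3.05]
0.005 [-5.42 -1.4   4.04]
-0.005 [-6.48 -0.93  5.57]
STOP
 t 50.41 F [-6.18 -1.77  5.45] p [ 6.5 -0.  49.5] w 23.0 g 35.8
```

The vertical force rises at the end of travel, so the clip has landed on the carrier. I'll release, retreat and check numerically.

Run:
```python
from r import *
p0=G(-.005,-.014)
bot.servo_line(W(G(.005,-.014)),velocity=.03)
hand.move_gripper(.042); show("open")
bot.servo_line(W([p0[0],0,.18]),velocity=.12); show("up")
bot.reach([.3,.45,.25],Q(ST[2]+1.0)); show("away")
for n in("side","top"):
    im=vision.read_camera(n)["frame"]; np.savez(n+"_end.npz",f=im)
    for th in(0,.1,.2):
        g=G(th); q=proj(n,T(ST,[[g[0],0,g[2]+.002]]))[0]; print(n,th,q.round(1))
    u,v=np.round(q).astype(int); w=im[v-9:v+12,u-11:u+12].astype(int).sum(2)/3
    ys,xs=np.where(w<28); print("dark blob",len(xs),xs.mean()+u-11,ys.mean()+v-9)
    old=C[n]["f"][v-9:v+12,u-11:u+12].astype(int).sum(2)/3; ys,xs=np.where(old<28); print("at start (th=0)",len(xs),xs.mean()+u-11,ys.mean()+v-9)
    t=proj(n,T(ST,[[-.053,0,.066],[-.066,.025,.032],[-.066,-.025,.032]])).round(1); print("tab/rear corners",t.tolist())
```

```text
open t 51.08 F [-0.45  0.13  0.81] p [ 8.4  0.  50.2] w 41.7 g 0.0
up t 52.32 F [-0.6  -0.24  1.26] p [7.400e+00 1.000e-01 1.792e+02] w 41.9 g 0.0
away t 54.23 F [-0.28  0.42  0.12] p [-142.5  501.4  249.8] w 42.0 g 0.0
side 0 [296.6 192.6]
side 0.1 [297.3 190.5]
side 0.2 [298.2 188.3]
dark blob 39 298.28205128205127 190.7948717948718
at start (th=0) 42 297.4761904761905 192.8095238095238
tab/rear corners [[279.9, 204.6], [268.7, 213.1], [283.9, 222.6]]
top 0 [282.2 188.4]
top 0.1 [281.9 187. ]
top 0.2 [281.6 185.5]
dark blob 31 282.19354838709677 186.0
at start (th=0) 47 282.3829787234043 188.06382978723406
tab/rear corners [[288.7, 210.8], [280.8, 220.4], [299.1, 215.3]]
```

The grip blob has moved by what a clip angle of about 0.1 predicts, so the clip is down on the carrier. Nothing has pulled the carrier off the stop.

```bash
python3 -c "
from workcell import hand_in; print(hand_in())"
```

```text
the job is handed in; nothing more can be done
None
```

The job is handed in, with no verdict shown: the carrier was pushed home until I felt the stop, and the clip was lowered by hand onto it (camera check: about 0.1 rad), all in about 54 of the 72 s; contact with the stop after release was not re-measured.

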